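# Load the drilling jig and hold its cover down

### The arm

A 6-joint arm with a two-finger parallel gripper is mounted at the origin on the work surface. World frame = base frame: x ahead of the robot, y to its left, z up, the work surface at z = 0. Lengths are in mm, angles in rad, forces in N, time in s.
With the tool pointing down it reaches from about 400 to 925 mm from the base axis. Payload 12.5 kg.
Tool frame: the origin (TCP) lies on the mounting face of the last link; the fingertips stand 190 mm ahead of it and the grasp point (between the pads) lies 171 mm ahead of it; z points along the fingers, y is the line along which they close (so a half turn about z gives the same grasp; the last joint's range is limited). The gripper opens to 95 mm and grips with 3 to 60 N. Pads are 20 mm wide; open, the fingers measure 119 mm over their backs; the gripper's body (75 mm by 180 mm) begins 59 mm behind the grasp point.
Start: joints at [-1.38, 0.491, 1.559, -0, 1.092, -0.106], TCP at [182.808, -597.667, 404.761] pointing down, gripper open.
Joint ranges: [-3.1, 3.1], [-0.84, 2.19], [0.05, 2.79], [-1.13, 4.28], [0.06, 2.93], [-2.69, 2.69]. Speed limits (rad/s): [2.22, 2.22, 2.79, 3.14, 3.14, 3.14].

### API

Orientations are given as [roll, pitch, yaw] about the fixed x, y, z axes, in that order (R = Rz(yaw) Ry(pitch) Rx(roll)).
In Python, from cell import * gives the robot as it stands.
- The arm moves only by the tool arm_command, never from a script. Its argument "rows" is a list that holds one entry, the list of rows, each a list of 7 numbers: the shift along the tool's x, y, z normalised to -1 to 1, where 1 is 0.15 m, then the turn, a rotation vector about the tool's x, y, z normalised to -1 to 1, where 1 is 360 degrees, then the opening, from -1 (shut) to 1 (fully open). A call has 1 to 10 rows; each row is the pose to reach, as a shift and turn from the pose commanded when the call began, along the tool's axes at that moment, turning the shorter way round; what a row does not reach only later rows make up. A row lasts 1/12 s, in which the tool goes at most 41.7 mm and 7.16 degrees, less where a joint would pass 70% of its speed; a pose out of reach is approached as far as the arm can. A call with a number of a shift or a turn outside -1 to 1 is refused whole. A call with a gripper value outside its range is refused whole. The fingers move at their own pace and stop on an object; the grip force is fixed at half the most. Time passes only in rows, so rows that repeat a pose let the fingers close. It gives the time, the measured TCP pose, the force, the opening and the grip force at its end, in the units of the state.
- state(): the state, without advancing time (a new reading comes with each control period).
- read_camera(name): name is "scene" or "top" or "wrist"; returns (picture, depth): 384x512x3 uint8, red, green, blue; 384x512 float32, mm along the optical axis (not along the pixel's ray), 0 where there is no reading.
- get_calibration(name): a dict with "camera_matrix" (3x3 intrinsics, pixels), "position" and "orientation" of the camera in the world; the wrist camera has in their place "hand_eye" (4x4, takes a point from camera to tool coordinates, whose origin is the TCP and whose axes are the flange's). Camera axes: x right, y up, looking along -z (the intrinsics and any distortion apply to the point x, -y, -z); pixel columns grow to the right and rows downward; lengths in mm; the calibration is good to about 2 mm. A picture is of the moment at which its call begins: read the wrist's pose just before it. get_calibration takes no time and is no camera call.
- job_done(): hands the job in; it is judged then, once.
The state is a dict: "t": time; "joints": joint angles; "qvel": joint speeds; "tau": joint torques, N m; "eef_pos": TCP position; "tcp_rot": TCP orientation; "ft_force": force on the tool from outside, world axes, zero at the start; "moment": the same for the moment, N m; "opening": opening from 0.0 (shut) to 1.0 (fully open); "grip_force": force on a finger pad.
Only numpy, scipy, OpenCV 4.12 (cv2) and the standard library are available. Lean on these libraries where they do the work, as an engineer would, in place of code of your own. Each camera call takes 0.05 s, during which the arm holds its last target. There are 200 camera calls.

### The job

First push the blue carriage along its rail until it is fully home against the yellow stop. Then take the loose aluminium jig cover by its handle, lay it level and square to the rail on the tip of the carriage's brass locating pin about 2 cm short of home, and slide it until the hidden pocket underneath drops over the pin. Press the cover down until the sprung bed is fully down, and finish while still gripping the handle and holding the cover down, leaving the grinder, tin and tube alone.

Things in the scene. Friction and masses are not known exactly. Their poses are not given: they have to be found in the camera images.
- rail: Grey base with two steel slide bars, fixed to the bench, 110 mm wide (its x), 400 mm long (its y), 22 mm high. Origin at bench level, mid-width. Its +y runs along the rail to the station end, where a yellow stop block 100 mm wide and 42 mm high stands at y = +155 to +173 mm. Yaw within 0.3 rad.
- carriage (a joint): Travel of the blue carriage along the rail's +y, in m: 0.14 is home against the stop, it starts between 0 and 0.05. About 6 N of friction; stays where left. Blue slab 90 mm wide, 187 mm long, top 43 mm above the bench, reaching from 57 mm on the stop side of the pin to 130 mm on the other side.
- post_top (a point): Centre of the top of the upright round post on the carriage's trailing end, to push or pull the carriage by: steel with a red band, 18 mm diameter, 50 mm tall, top 93 mm above the bench, 110 mm from the pin in the rail's -y direction. It moves with the carriage.
- pin (a point): Brass locating pin, upright in the middle of the carriage's bed and moving with the carriage; 12 mm diameter with a tapered nose, 7 mm diameter at its flat tip. Origin on the pin's axis, 60 mm above the bench, level with the bed's top when the bed is up; the tip is 8 mm above the origin. z up, y along the rail.
- bed (a joint): Travel of the sprung bed straight down, in m: 0 up (top 60 mm above the bench), 0.007 fully down. On it lies a steel bracket 76 mm across the rail by 104 mm along, the pin rising through its middle; the cover rests on it. The spring bears the cover's weight without moving; fully down takes about 6 to 13 N more.
- cover: Loose jig cover, 0.6 kg: aluminium block 80 (its x) x 110 (its y) x 22 mm, four brass bushes standing 4 mm above its top, bridge handle along its y. Origin at the centre of its underside = centre of the mouth of a blind round pocket, 15 mm diameter (19 at the chamfered mouth), 17 deep. Starts flat on the bench, yaw within 0.5 rad. Goes on with its y along the rail's y, either way round.
- handle_mid (a point): Middle of the cover's orange handle bar: 16 mm wide (cover's x), 16 mm high, 76 mm long (cover's y), its centre 60 mm above the cover's underside, with 30 mm of room between it and the block (two black feet 12 mm thick stand under it, 32 mm either side of the middle).
- grinder: Bystander: red and black angle grinder, about 320 mm long, lying on the bench. Origin under its body. Leave it alone.
- tin: Bystander: green-banded tin, 70 mm diameter, 100 mm tall. Origin under its centre. Leave it alone.
- tube: Bystander: offcut of square steel tube, 30 x 30 x 160 mm, lying on the bench along its y. Origin under its centre. Leave it alone.
Things that resemble listed ones, but are neither listed nor needed, are in the scene too. What is shaped like the cover but brown or purple is not meant.

How it is judged:
By the outcome, as a careful person would: the job done as asked, in the order asked, and still so for the second after the job is handed in, while the arm keeps its last pose, push and grip.
It also fails if it takes over 58 s, if anything falls off the work surface, if the arm or the gripper's body presses on something with over 40 N, if the wrist force passes 120 N, or if a joint passes its speed limit or range.

## Working session

There is one attempt and no reset: what is moved stays moved. The work goes in short steps, Python scripts to look and compute and a tool call to move; the robot and the scene stay as the last step left them, time stands still between calls to the robot, and variables do not carry over. Pictures are saved under pics/ and viewed, at most 10 in all, crops included, and the job is handed in when it is done.

Besides the shell and the picture viewer there is one more tool, called after "Call:" by a JSON object that holds its "op" and its "data", one argument or row to a line. arm_command: Moves the arm, as the interface text tells. Its arguments: {"type":"object","properties":{"rows":{"type":"array","items":{"type":"array","items":{"type":"array","items":{"type":"number","minimum":-1,"maximum":1}}}}},"required":["rows"]}

```bash
mkdir -p pics
cat > h.py <<'E'
from cell import *
import numpy as np, cv2
from scipy.spatial.transform import Rotation as R
def rot(o): return R.from_euler('xyz',o).as_matrix()
def campose(n,s=None):
    c=get_calibration(n); K=np.array(c["camera_matrix"])
    if "hand_eye" in c:
        H=np.array(c["hand_eye"]); s=s or state(); Rt=rot(s["tcp_rot"])
        return K,Rt@H[:3,:3],Rt@H[:3,3]+np.array(s["eef_pos"])
    o=np.array(c["orientation"]); 
    return K,(rot(o) if o.size==3 else o),np.array(c["position"])
def dirs(P,uv):
    K,Rc,p=P; uv=np.atleast_2d(uv).astype(float)
    d=np.c_[(uv[:,0]-K[0,2])/K[0,0],-(uv[:,1]-K[1,2])/K[1,1],-np.ones(len(uv))]
    return d@Rc.T
def onplane(P,uv,z):
    d=dirs(P,uv); return P[2]+d*((z-P[2][2])/d[:,2])[:,None]
def bydepth(P,uv,dep): return P[2]+dirs(P,uv)*np.asarray(dep).reshape(-1,1)
def proj(P,X):
    K,Rc,p=P; q=(np.atleast_2d(X)-p)@Rc; return np.c_[K[0,0]*q[:,0]/-q[:,2]+K[0,2],-K[1,1]*q[:,1]/-q[:,2]+K[1,2]]
def snap(n):
    s=state(); P=campose(n,s); im,d=read_camera(n); return im,d,P
def save(n,im): cv2.imwrite(n,cv2.cvtColor(im,cv2.COLOR_RGB2BGR))
E
python3 - <<'E'
from h import *
for n in("scene","top","wrist"):
    c=get_calibration(n); print(n,{k:np.round(v,3).tolist() if not isinstance(v,str) else v for k,v in c.items()})
a,da,_=snap("scene");b,db,_=snap("top")
np.savez("first.npz",a=a,da=da,b=b,db=db)
save("pics/scene0.png",a);save("pics/top0.png",b)
print(state())
E
```

```text
scene {'camera_matrix': [[359.347, 0.0, 256.376], [0.0, 359.347, 191.44], [0.0, 0.0, 1.0]], 'position': [1049.151, -57.814, 793.407], 'orientation': [0.59, 0.014, 1.273]}
top {'camera_matrix': [[408.151, 0.0, 253.009], [0.0, 408.151, 195.142], [0.0, 0.0, 1.0]], 'position': [519.242, 88.802, 1154.788], 'orientation': [0.072, 0.002, -1.543]}
wrist {'camera_matrix': [[268.815, 0.0, 253.916], [0.0, 268.815, 197.063], [0.0, 0.0, 1.0]], 'hand_eye': [[0.001, 0.955, 0.295, 84.036], [1.0, -0.001, -0.0, 1.062], [-0.0, 0.295, -0.955, 20.84], [0.0, 0.0, 0.0, 1.0]]}
{'t': 0.1, 'joints': array([-1.37957617e+00,  4.91531375e-01,  1.55940409e+00, -1.56392527e-05,
        1.09169338e+00, -1.05617944e-01]), 'qvel': array([ 0.00067166, -0.00167133, -0.00116482,  0.00070929,  0.00021694,
       -0.00128149]), 'tau': array([ 1.92971187e-03, -6.13621545e+01, -2.58606184e+01,  6.93400903e-02,
        4.70104243e-02, -5.90154127e-05]), 'eef_pos': array([ 182.81652738, -597.63917321,  404.19477353]), 'tcp_rot': array([-3.14056077e+00, -9.54441437e-05,  2.96845264e-01]), 'ft_force': array([0.43639336, 0.59840114, 0.09429676]), 'moment': array([-0.01455172, -0.01333689,  0.03289909]), 'grip_force': 0.0, 'opening': 0.9997136086436641}
```

View pics/scene0.png

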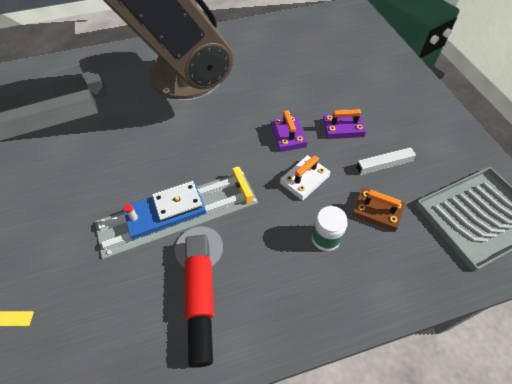

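View pics/top0.png

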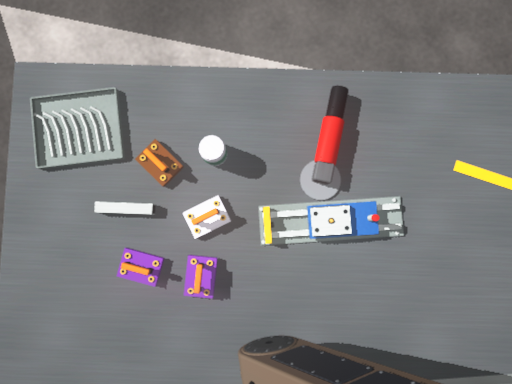

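Scene view: the aluminium cover is at (305,176). Look-alikes are purple at (290,130) and (344,122), and brown at (378,207). The grey tray at (490,215) is irrelevant.
Top view: silver cover (206,216), brown (158,162), purple (141,267) and (200,277). The carriage pin is at (331,221), the red post at (374,217) and the yellow stop at (267,225). I choose the silver cover and will check it in a close crop.

```bash
cat > m.py <<'E'
from h import *
z=np.load("first.npz"); a,da,b,db=z["a"],z["da"],z["b"],z["db"]
PS,PT=campose("scene"),campose("top")
def mask(im,lo,hi): return cv2.inRange(cv2.cvtColor(im,cv2.COLOR_RGB2HSV),lo,hi)
def blob(im,lo,hi,near,r=25):
    m=mask(im,lo,hi); n,l,st,c=cv2.connectedComponentsWithStats(m)
    ok=[i for i in range(1,n) if np.hypot(*(c[i]-near))<r]
    i=max(ok,key=lambda i:st[i,4]); pts=np.argwhere(l==i)[:,::-1]
    return c[i],st[i,4],cv2.minAreaRect(pts.astype(np.float32)),pts
def tri(u,v):
    d1,d2=dirs(PS,u)[0],dirs(PT,v)[0]
    d1/=np.linalg.norm(d1);d2/=np.linalg.norm(d2)
    t=np.linalg.lstsq(np.c_[d1,-d2],PT[2]-PS[2],rcond=None)[0]
    p,q=PS[2]+t[0]*d1,PT[2]+t[1]*d2
    return (p+q)/2,np.linalg.norm(p-q)
E
python3 - <<'E'
from m import *
O=((5,150,120),(18,255,255));Y=((22,150,120),(34,255,255));Rd=((0,170,100),(4,255,255));B=((105,120,60),(125,255,255))
for nm,c,ns,nt in(("handle",O,(307,167),(205,216)),("stop",Y,(243,185),(267,225)),("post",Rd,(129,210),(374,217)),("carr",B,(165,212),(345,220))):
    s,t=blob(a,*c,ns),blob(b,*c,nt); 
    print(nm,s[0].round(1),s[1],s[2],t[0].round(1),t[1],t[2]); X,e=tri(s[0],t[0]); print('   ',X.round(1),e.round(1), 'top depth pt',bydepth(PT,t[0],db[int(round(t[0][1])),int(round(t[0][0]))]).round(1))
m=np.hstack([cv2.resize(a[140:230,80:340],None,fx=3,fy=3,interpolation=2)])
c1=cv2.resize(b[190:250,170:240],(420,360),interpolation=2);c2=cv2.resize(b[195:245,255:320],(380,360)) ; c2=cv2.resize(b[190:250,310:410],(0,0),fx=3.8,fy=6,interpolation=2)
w=np.zeros((270+300,780,3),np.uint8); w[:270]=m; w[270:,:350]=cv2.resize(c1,(350,300)); w[270:,360:780]=cv2.resize(b[190:250,320-4:400],(420,300),interpolation=2)
save("pics/crop1.png",w)
E
```

```text
handle [307.  165.4] 181 ((306.84515380859375, 165.822998046875), (7.243551254272461, 27.092761993408203), 48.8140754699707) [204.7 216.2] 116 ((204.8972625732422, 216.2739715576172), (4.882874965667725, 27.22823143005371), 65.55604553222656)
    [538.2 222.4  59.8] 3.8 top depth pt [[537.4 219.5  69.2]]
stop [242.3 181.6] 183 ((242.4000244140625, 181.80003356933594), (33.093807220458984, 5.366562843322754), 63.43495178222656) [267.2 224.2] 223 ((267.1446838378906, 224.525390625), (35.40978240966797, 6.340987682342529), 85.91438293457031)
    [521.3  53.4  37.4] 2.9 top depth pt [[521.   52.2  43.7]]
post [128.  207.8] 44 ((127.7500228881836, 207.75003051757812), (7.77817440032959, 5.656853675842285), 45.0) [375.1 217.2] 34 ((375.0, 217.5), (5.0, 6.0), 90.0)
    [ 546.8 -226.3   86.3] 2.9 top depth pt [[ 546.5 -225.8   93.2]]
carr [154.2 218.2] 1299 ((162.96470642089844, 210.05699157714844), (34.04535675048828, 79.5019760131836), 70.42687225341797) [357.5 217.9] 896 ((342.6928405761719, 219.7769012451172), (32.91307067871094, 69.09024810791016), 85.84036254882812)
    [ 546.4 -190.4   17.6] 17.4 top depth pt [[ 544.7 -192.4   44.6]]
```

View pics/crop1.png

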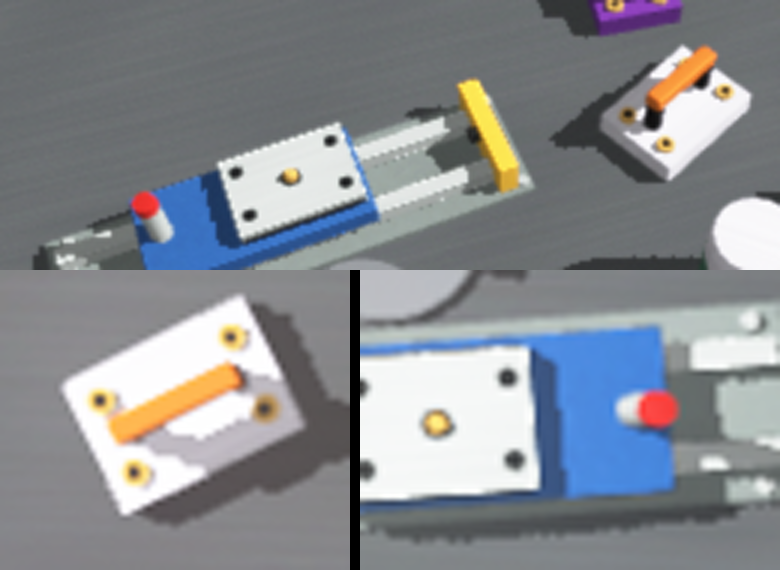

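The crop shows a silver block with four brass bushes and an orange handle on black feet, which matches the description. The lone pin on the bracket and the red-capped post are also clear. I'll push the post from behind with shut fingers.

Call:
{"op": "arm_command", "data": {
  "rows": [
    [[1,-0.42,0,0,0,0,-1],[1,-0.42,0,0,0,0,-1],[1,-0.42,0,0,0,0,-1],[1,-0.42,0,0,0,0,-1],[1,-0.42,0,0,0,0,-1]]
  ]
}}

```text
t: 0.52
eef_pos: [311.6, -489.9, 404.7]
tcp_rot: [-3.14, -0.001, 0.301]
ft_force: [0.2, -0.0, 0.9]
opening: 0.708
grip_force: 0.0
```

Call:
{"op": "arm_command", "data": {
  "rows": [
    [[1,-0.42,0,0,0,0,-1],[1,-0.42,0,0,0,0,-1],[1,-0.42,0,0,0,0,-1],[1,-0.42,0,0,0,0,-1],[1,-0.42,0,0,0,0,-1]]
  ]
}}

```text
t: 0.93
eef_pos: [436.4, -385.9, 404.6]
tcp_rot: [-3.141, -0.001, 0.301]
ft_force: [-0.2, 0.4, 0.1]
opening: 0.354
grip_force: 0.0
```

Call:
{"op": "arm_command", "data": {
  "rows": [
    [[0.96,-0.43,0,0,0,-0.217,-1],[0.96,-0.43,0,0,0,-0.217,-1],[0.96,-0.43,0,0,0,-0.217,-1],[0.96,-0.43,0,0,0,-0.217,-1],[0.96,-0.43,0,0,0,-0.217,-1],[0.96,-0.43,0,0,0,-0.217,-1],[0.96,-0.43,0,0,0,-0.217,-1],[0.96,-0.43,0,0,0,-0.217,-1],[0.96,-0.43,0,0,0,-0.217,-1],[0.96,-0.43,0,0,0,-0.217,-1]]
  ]
}}

```text
t: 1.77
eef_pos: [551.5, -286.0, 404.4]
tcp_rot: [-3.141, -0.0, 1.553]
ft_force: [0.3, 1.1, 0.3]
opening: 0.003
grip_force: 0.0
```

Run:
```python
from h import *
im,d,P=snap("wrist"); np.savez("w1.npz",im=im,d=d,K=P[0],R=P[1],p=P[2]); save("pics/w1.png",im)
u=np.array([-.0919,.9958]);post=np.array([546.7,-226])
for k,z in((0,93),(110,68)): print(proj(P,[*(post+k*u),z]).round(1))
```

```text
[[248.  136.7]]
[[236.1  25.9]]
```

View pics/w1.png

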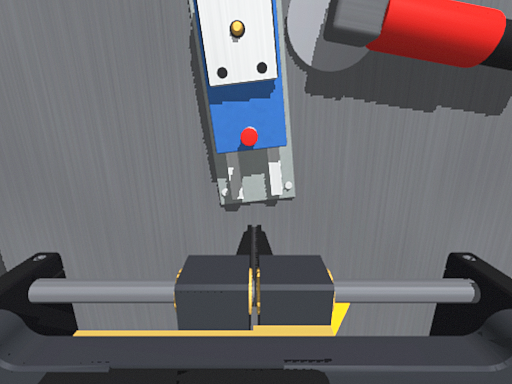

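The wrist view agrees: post at (249,136) and pin at (237,28), against predictions of (248,137) and (236,26). Next: turn the last bit and lower behind the post.

Call:
{"op": "arm_command", "data": {
  "rows": [
    [[0,0,0.95,0,0,-0.0175,-1],[0,0,0.95,0,0,-0.0175,-1],[0,0,0.95,0,0,-0.0175,-1],[0,0,0.95,0,0,-0.0175,-1],[0,0,0.95,0,0,-0.0175,-1],[0,0,0.95,0,0,-0.0175,-1]]
  ]
}}

```text
t: 2.32
eef_pos: [551.7, -286.1, 261.9]
tcp_rot: [-3.14, -0.001, 1.655]
ft_force: [0.3, 0.5, 0.5]
opening: 0.006
grip_force: 0.0
```

Call:
{"op": "arm_command", "data": {
  "rows": [
    [[0.1,0,0.1,0,0,0,-1],[0.15,0,0.1,0,0,0,-1],[0.2,0,0.1,0,0,0,-1],[0.2,0,0.1,0,0,0,-1]]
  ]
}}

```text
t: 2.65
eef_pos: [549.3, -254.7, 248.9]
tcp_rot: [3.14, 0.001, 1.657]
ft_force: [-0.2, -0.1, 0.2]
opening: 0.004
grip_force: 0.0
```

Call:
{"op": "arm_command", "data": {
  "rows": [
    [[0.05,0,0.02,0,0,0,-1],[0.1,0,0.02,0,0,0,-1],[0.16,0,0.02,0,0,0,-1],[0.22,0,0.02,0,0,0,-1],[0.28,0,0.02,0,0,0,-1],[0.34,0,0.02,0,0,0,-1],[0.4,0,0.02,0,0,0,-1],[0.46,0,0.02,0,0,0,-1],[0.5,0,0.02,0,0,0,-1],[0.52,0,0.02,0,0,0,-1]]
  ]
}}

```text
t: 3.48
eef_pos: [542.3, -177.8, 245.0]
tcp_rot: [3.141, 0.001, 1.657]
ft_force: [-3.3, -7.1, 3.4]
opening: 0.007
grip_force: 3.4
```

Call:
{"op": "arm_command", "data": {
  "rows": [
    [[0.02,0,0,0,0,0,-1],[0.04,0,0,0,0,0,-1],[0.06,0,0,0,0,0,-1],[0.08,0,0,0,0,0,-1],[0.1,0,0,0,0,0,-1]]
  ]
}}

```text
t: 3.9
eef_pos: [541.0, -163.5, 245.0]
tcp_rot: [3.141, 0.001, 1.657]
ft_force: [-2.6, -5.6, 4.2]
opening: 0.004
grip_force: 3.3
```

Call:
{"op": "arm_command", "data": {
  "rows": [
    [[0.02,0,0,0,0,0,-1],[0.04,0,0,0,0,0,-1],[0.06,0,0,0,0,0,-1],[0.08,0,0,0,0,0,-1],[0.1,0,0,0,0,0,-1],[0.11,0,0,0,0,0,-1],[0.12,0,0,0,0,0,-1]]
  ]
}}

```text
t: 4.48
eef_pos: [539.6, -148.3, 245.1]
tcp_rot: [3.14, 0.007, 1.659]
ft_force: [-11.9, -47.4, -0.4]
opening: 0.007
grip_force: 23.3
```

Call:
{"op": "arm_command", "data": {
  "rows": [
    [[0.007,0,0,0,0,0,-1],[0.014,0,0,0,0,0,-1],[0.014,0,0,0,0,0,-1]]
  ]
}}

```text
t: 4.73
eef_pos: [539.4, -147.9, 245.1]
tcp_rot: [3.139, 0.009, 1.658]
ft_force: [-10.5, -51.6, -1.9]
opening: 0.004
grip_force: 25.3
```

Call:
{"op": "arm_command", "data": {
  "rows": [
    [[0.007,0,0,0,0,0,-1],[0.014,0,0,0,0,0,-1],[0.014,0,0,0,0,0,-1]]
  ]
}}

```text
t: 4.98
eef_pos: [539.3, -147.3, 245.2]
tcp_rot: [3.139, 0.011, 1.658]
ft_force: [-12.6, -66.8, -4.2]
opening: 0.002
grip_force: 32.7
```

Force has jumped to about 67 N, so the carriage is against the stop. I'll back off and check.

Call:
{"op": "arm_command", "data": {
  "rows": [
    [[-0.1,0,0,0,0,0,-1],[-0.2,0,0,0,0,0,0],[-0.2,0,-0.25,0,0,0,1],[-0.2,0,-0.5,0,0,0,1],[-0.2,0,-0.75,0,0,0,1],[-0.2,0,-1,0,0,0,1],[-0.2,0,-1,0,0,0,1],[-0.2,0,-1,0,0,0,1]]
  ]
}}

```text
t: 5.65
eef_pos: [541.7, -170.6, 396.4]
tcp_rot: [3.138, 0.002, 1.657]
ft_force: [-0.2, -0.3, -0.4]
opening: 0.436
grip_force: 0.0
```

Run:
```python
from h import *
s=state(); print(s["t"],s["eef_pos"].round(1),s["tcp_rot"].round(3))
im,d,P=snap("wrist"); b,db,PT=snap("top"); np.savez("w2.npz",im=im,d=d,K=P[0],R=P[1],p=P[2],b=b,db=db)
w=np.zeros((384,800,3),np.uint8); w[:,:512]=im; w[:288,512:]=cv2.resize(b[185:257,255:327],(288,288),interpolation=2); save("pics/w2.png",w)
```

```text
5.65 [ 541.7 -170.6  396.4] [3.138e+00 2.000e-03 1.657e+00]
```

View pics/w2.png

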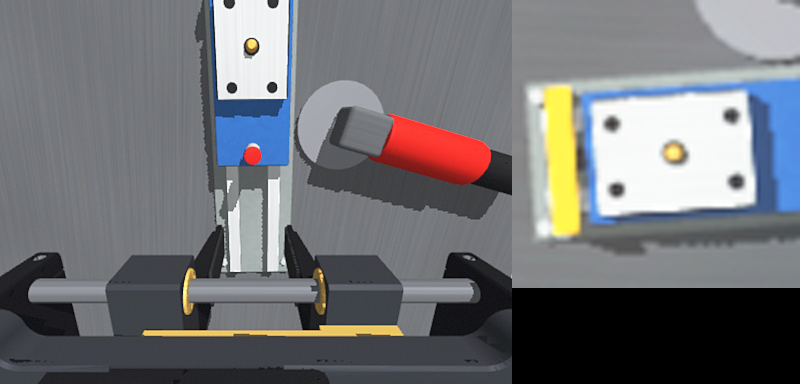

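Run:
```python
from m import *
z=np.load("w2.npz"); b=z["b"];im=z["im"];PW=(z["K"],z["R"],z["p"])
y=blob(b,(22,150,120),(34,255,255),(267,225)); print(y[0],y[2])
S=onplane(PT,y[0],42)[0]
m=blob(b,(12,60,90),(30,255,255),(295,223),8); print(m[0],m[1]); Pt=onplane(PT,m[0],66)[0]
p=blob(im,(12,60,90),(30,255,255),(251,46),8);print(p[0],p[1]); Pw=onplane(PW,p[0],66)[0]
r=blob(im,(0,170,100),(4,255,255),(252,155),10); Qw=onplane(PW,r[0],92)[0]
r2=blob(b,(0,170,100),(4,255,255),(335,221),15); Qt=onplane(PT,r2[0],92)[0]
print("stop",S.round(1),"pin top",Pt.round(1),"pin wrist",Pw.round(1),"post w",Qw.round(1),"post t",Qt.round(1))
for A,B in((Pt,Qt),(Pw,Qw)): v=(A-B)[:2]; print(np.hypot(*v),np.arctan2(-v[0],v[1]))
print("pin-stop",np.linalg.norm((S-Pt)[:2]))
# depth profile along rail through the front gap
u=np.array([-.09,.996]);n=np.array([.996,.09])
for off in(-30,30):
  X=[[*(Pt[:2]+k*u+off*n),43] for k in range(44,80,2)]
  q=proj(PT,X).round().astype(int); print([tuple(b[v,h]) for h,v in q][::2], [round(float(bydepth(PT,[h,v],z["db"][v,h])[0,2])) for h,v in q])
# blue slab edges in wrist -> rail yaw
m=mask(im,(105,120,60),(125,255,255)); 
for s in(0,1):
  pts=[]
  for v in range(50,160,2):
    c=np.flatnonzero(m[v,150:310]); 
    if len(c): pts.append((150+(c[-1] if s else c[0]),v))
  X=onplane(PW,np.array(pts),43); l=cv2.fitLine(X[:,:2].astype(np.float32),cv2.DIST_HUBER,0,.01,.01).ravel(); print("edge yaw",np.arctan(-l[0]/l[1]),l)
```

```text
[267.23502304 224.22580645] ((267.1471862792969, 224.5609130859375), (35.33853530883789, 6.340987682342529), 85.91438293457031)
[295.         222.78947368] 19
[251.22727273  45.21212121] 132
stop [520.8  51.9  42. ] pin top [526.6 -21.   66. ] pin wrist [527.8 -21.8  66. ] post w [ 538.  -129.9   92. ] post t [ 537.4 -130.8   92. ]
110.25205675316187 0.09778553063474638
108.5288892199792 0.09405242728865236
pin-stop 73.19352231794986
[(np.uint8(249), np.uint8(250), np.uint8(249)), (np.uint8(248), np.uint8(250), np.uint8(250)), (np.uint8(210), np.uint8(227), np.uint8(243)), (np.uint8(127), np.uint8(163), np.uint8(223)), (np.uint8(158), np.uint8(163), np.uint8(163)), (np.uint8(246), np.uint8(219), np.uint8(109)), (np.uint8(255), np.uint8(245), np.uint8(79)), (np.uint8(255), np.uint8(247), np.uint8(80)), (np.uint8(255), np.uint8(247), np.uint8(80))] [62, 64, 62, 62, 44, 48, 24, 24, 22, 25, 41, 41, 46, 42, 38, 38, 44, 43]
[(np.uint8(248), np.uint8(249), np.uint8(249)), (np.uint8(247), np.uint8(248), np.uint8(247)), (np.uint8(139), np.uint8(182), np.uint8(234)), (np.uint8(100), np.uint8(151), np.uint8(224)), (np.uint8(166), np.uint8(167), np.uint8(166)), (np.uint8(169), np.uint8(159), np.uint8(136)), (np.uint8(255), np.uint8(245), np.uint8(79)), (np.uint8(255), np.uint8(246), np.uint8(80)), (np.uint8(255), np.uint8(246), np.uint8(80))] [64, 64, 64, 42, 43, 43, 38, 21, 25, 25, 40, 44, 40, 40, 43, 44, 44, 41]
edge yaw 0.09272809 [ 9.2595264e-02 -9.9570382e-01  4.8965924e+02 -8.2796516e+01]
edge yaw 0.09689196 [ 9.6740425e-02 -9.9530965e-01  5.7540619e+02 -6.1623589e+01]
```

Top view: stop at (545–578) and slab front at about 585 in the crop, so roughly a 7 mm gap remains, with a dark buffer on the stop's face. I'll look at the gap from close above on the way to the cover.

Call:
{"op": "arm_command", "data": {
  "rows": [
    [[1,0,0,0,0,0,1],[1,0,0,0,0,0,1],[1,0,0,0,0,0,1],[1,0,0,0,0,0,1],[1,0,0,0,0,0,1],[1,0,0,0,0,0,1]]
  ]
}}

```text
t: 6.25
eef_pos: [528.9, -20.3, 393.0]
tcp_rot: [-3.139, -0.001, 1.659]
ft_force: [-0.1, -1.0, -0.5]
opening: 0.944
grip_force: 0.0
```

Run:
```python
from h import *
im,d,P=snap("wrist"); np.savez("w3.npz",im=im,d=d,K=P[0],R=P[1],p=P[2])
print(P[2],proj(P,[[521,52,42],[527,-21,66]]))
a,_,_=snap("scene")
w=np.zeros((384,800,3),np.uint8); w[:,:512]=im; w[:240,512:]=cv2.resize(a[165:225,190:262],(288,240),interpolation=2); save("pics/w3.png",w)
```

```text
[521.77525172  62.35144037 372.17894132] [[252.95453272 123.00612259]
 [252.46586195 188.01738714]]
```

View pics/w3.png

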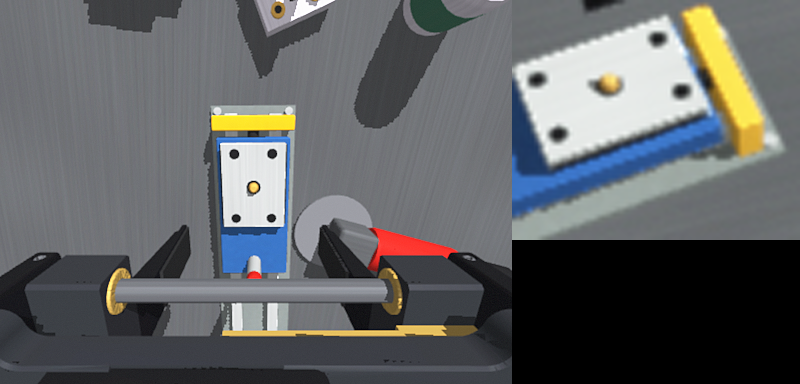

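The wrist view shows a black buffer at (253,133) filling the gap between slab and yellow stop, so the carriage is home. Next, hover over the cover.

Call:
{"op": "arm_command", "data": {
  "rows": [
    [[1,0.13,0,0,0,0,1],[1,0.13,0,0,0,0,1],[1,0.13,0,0,0,0,1],[1,0.13,0,0,0,0,1],[1,0.13,0,0,0,0,1]]
  ]
}}

```text
t: 6.77
eef_pos: [535.8, 132.3, 393.6]
tcp_rot: [-3.141, -0.001, 1.658]
ft_force: [-0.0, -0.6, -0.3]
opening: 1.003
grip_force: 0.0
```

Call:
{"op": "arm_command", "data": {
  "rows": [
    [[0.59,0.07,0,0,0,-0.052,1],[0.59,0.07,0,0,0,-0.052,1],[0.59,0.07,0,0,0,-0.052,1],[0.59,0.07,0,0,0,-0.052,1],[0.59,0.07,0,0,0,-0.052,1],[0.59,0.07,0,0,0,-0.052,1]]
  ]
}}

```text
t: 7.27
eef_pos: [538.8, 217.1, 393.9]
tcp_rot: [-3.141, 0.0, 1.979]
ft_force: [-0.3, -0.6, -0.1]
opening: 1.004
grip_force: 0.0
```

Run:
```python
from m import *
s=state(); print(s["eef_pos"].round(1),s["tcp_rot"].round(3))
z=np.load("w3.npz"); PW=(z["K"],z["R"],z["p"])
p=blob(z["im"],(12,60,90),(30,255,255),(253,187),8); print("pin",p[0],p[1],onplane(PW,p[0],66)[0].round(1))
im,d,P=snap("wrist"); np.savez("w4.npz",im=im,d=d,K=P[0],R=P[1],p=P[2])
h=blob(im,(5,150,120),(18,255,255),(254,190),60); print(h[:3])
box=cv2.boxPoints(h[2]); 
dd=np.median(d[h[3][:,1],h[3][:,0]]); X=bydepth(P,h[0],dd)[0]; print("handle depth pt",X.round(1))
# two-view: top view ray vs wrist ray
t=blob(b,(5,150,120),(18,255,255),(205,216)); 
d1,d2=dirs(P,h[0])[0],dirs(PT,t[0])[0]; q=np.linalg.lstsq(np.c_[d1,-d2],PT[2]-P[2],rcond=None)[0]
print("tri",(P[2]+q[0]*d1).round(1),(PT[2]+q[1]*d2).round(1))
c=onplane(P,box,68); print(c.round(1)); e=[c[1]-c[0],c[2]-c[1]]; e=max(e,key=np.linalg.norm); print("yaw",np.arctan(-e[0]/e[1]),[np.linalg.norm(k) for k in(c[1]-c[0],c[2]-c[1])],c.mean(0))
g=blob(b,(50,80,30),(90,255,200),(211,150),30); print("tin",onplane(PT,(211,147),100))
save("pics/w4.png",im)
```

```text
[538.8 217.1 393.9] [-3.141  0.     1.979]
pin [253.35227273 186.90909091] 88 [527.9 -19.6  66. ]
(array([255.11140236, 181.1231979 ]), np.int32(763), ((255.18988037109375, 181.35617065429688), (62.85787582397461, 12.698776245117188), 85.13549041748047))
handle depth pt [537.  224.5  67.1]
tri [538.3 221.5  53.7] [537.6 221.4  53.7]
[[513.5 253.2  68. ]
 [526.1 260.   68. ]
 [562.3 193.8  68. ]
 [548.8 186.4  68. ]]
yaw 0.49989506304942033 [np.float64(14.31044422829365), np.float64(75.46401557949018)] [537.6967535  223.34628962  68.        ]Traceback (most recent call last):
  File "<stdin>", line 14, in <module>
  File "m.py", line 8, in blob
    i=max(ok,key=lambda i:st[i,4]); pts=np.argwhere(l==i)[:,::-1]
ValueError: max() iterable argument is empty
```

Call:
{"op": "arm_command", "data": {
  "rows": [
    [[0.041,0.01,0.2,0,0,-0.0146,1],[0.041,0.01,0.4,0,0,-0.0146,1],[0.041,0.01,0.6,0,0,-0.0146,1],[0.041,0.01,0.6,0,0,-0.0146,1],[0.041,0.01,0.6,0,0,-0.0146,1]]
  ]
}}

```text
t: 7.73
eef_pos: [537.6, 224.0, 303.8]
tcp_rot: [-3.139, -0.0, 2.073]
ft_force: [0.5, -1.1, 1.1]
opening: 1.001
grip_force: 0.0
```

Run:
```python
from m import *
s=state(); print(s["eef_pos"].round(1),s["tcp_rot"].round(3))
im,d,P=snap("wrist"); np.savez("w5.npz",im=im,d=d,K=P[0],R=P[1],p=P[2])
h=blob(im,(5,150,120),(18,255,255),(254,200),80); print(h[:3])
z=np.load("w4.npz"); Q=(z["K"],z["R"],z["p"]); h0=blob(z["im"],(5,150,120),(18,255,255),(254,190),60)
c=onplane(P,cv2.boxPoints(h[2]),68); print(c.round(1)); e=max([c[1]-c[0],c[2]-c[1]],key=np.linalg.norm); print("yaw",np.arctan(-e[0]/e[1]),c.mean(0), np.linalg.norm(c[1]-c[0]),np.linalg.norm(c[2]-c[1]))
d1,d2=dirs(P,h[2][0])[0],dirs(Q,h0[2][0])[0]; q=np.linalg.lstsq(np.c_[d1,-d2],Q[2]-P[2],rcond=None)[0]
print("tri",(P[2]+q[0]*d1).round(1),(Q[2]+q[1]*d2).round(1),"depth",bydepth(P,h[0],np.median(d[h[3][:,1],h[3][:,0]])).round(1))
save("pics/w5.png",im)
```

```text
[537.6 224.  303.8] [-3.139 -0.     2.073]
(array([253.94332855, 213.17360115]), np.int32(1394), ((254.19329833984375, 213.50257873535156), (17.385122299194336, 83.17927551269531), 0.7638984322547913))
[[548.4 186.5  68. ]
 [513.2 253.8  68. ]
 [525.7 260.5  68. ]
 [562.1 193.8  68. ]]
yaw 0.48092779917749784 [537.35892345 223.66459156  68.        ] 75.9179789238594 14.14611683402607
tri [537.8 222.9  60.7] [537.8 222.9  60.7] depth [[536.4 225.1  66.9]]
```

View pics/w5.png

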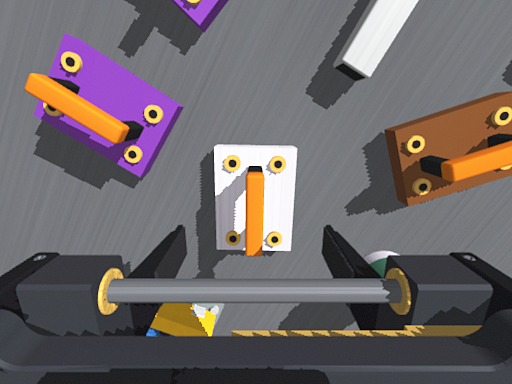

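The wrist view shows the silver cover's handle vertical at (255,213), centred between the open fingers. The purple and brown blocks are clear of them. Descend and grip.

Call:
{"op": "arm_command", "data": {
  "rows": [
    [[0,0,0.15,0,0,0,1],[0,0,0.3,0,0,0,1],[0,0,0.42,0,0,0,1],[0,0,0.485,0,0,0,1],[0,0,0.485,0,0,0,1],[0,0,0.485,0,0,0,-1],[0,0,0.485,0,0,0,-1],[0,0,0.485,0,0,0,-1],[0,0,0.485,0,0,0,-1],[0,0,0.485,0,0,0,-1]]
  ]
}}

```text
t: 8.62
eef_pos: [537.3, 225.0, 232.2]
tcp_rot: [3.14, 0.0, 2.075]
ft_force: [0.4, -0.6, 0.6]
opening: 0.71
grip_force: 0.0
```

Call:
{"op": "arm_command", "data": {
  "rows": [
    [[0,0,0,0,0,0,-1],[0,0,0,0,0,0,-1],[0,0,0,0,0,0,-1],[0,0,0,0,0,0,-1],[0,0,0,0,0,0,-1],[0,0,0,0,0,0,-1],[0,0,0,0,0,0,-1],[0,0,0,0,0,0,-1]]
  ]
}}

```text
t: 9.28
eef_pos: [537.2, 225.0, 231.4]
tcp_rot: [-3.141, 0.0, 2.075]
ft_force: [-0.1, -1.3, 0.3]
opening: 0.165
grip_force: 29.9
```

Gripped at 15.7 mm opening, which matches the bar. Lift and look at how the cover hangs.

Call:
{"op": "arm_command", "data": {
  "rows": [
    [[0,0,-0.05,0,0,0,-1],[0,0,-0.15,0,0,0,-1],[0,0,-0.3,0,0,0,-1],[0,0,-0.5,0,0,0,-1],[0,0,-0.7,0,0,0,-1],[0,0,-0.9,0,0,0,-1],[0,0,-1,0,0,0,-1],[0,0,-1,0,0,0,-1],[0,0,-1,0,0,0,-1]]
  ]
}}

```text
t: 10.03
eef_pos: [536.9, 224.9, 381.5]
tcp_rot: [3.141, 0.0, 2.075]
ft_force: [-0.3, -0.5, -5.6]
opening: 0.166
grip_force: 29.9
```

Run:
```python
from m import *
s=state(); print(s["eef_pos"].round(1),s["tcp_rot"].round(3),s["ft_force"].round(1),s["moment"].round(2),s["opening"],s["grip_force"])
im,d,P=snap("wrist"); np.savez("w6.npz",im=im,d=d,K=P[0],R=P[1],p=P[2])
a2,da2,_=snap("scene")
w=np.zeros((384,800,3),np.uint8); w[:,:512]=im; w[:288,512:]=cv2.resize(a2[90:190,260:360],(288,288),interpolation=2); save("pics/w6.png",w)
```

```text
[536.9 224.9 381.5] [3.141 0.    2.075] [-0.3 -0.5 -5.6] [-0.03 -0.11 -0.02] 0.16612152828934787 29.90614950656891
```

View pics/w6.png

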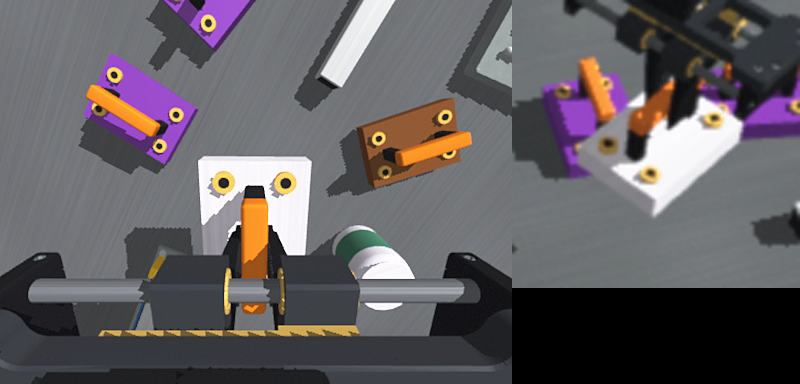

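The cover hangs level in the grip, with its front bushes at (223,183) and (285,183). I'll work out the in-hand offset and the pin position.

Run:
```python
from m import *
def ld(f): z=np.load(f); return z["im"],(z["K"],z["R"],z["p"])
def bush(im,near):
    m=mask(im,(17,90,100),(30,255,255)); m2=np.zeros_like(m); cv2.circle(m2,near,14,255,-1); pts=np.argwhere((m&m2)>0)[:,::-1]
    return np.array(cv2.minEnclosingCircle(cv2.convexHull(pts.astype(np.int32)))[0]),len(pts)
im,P=ld("w5.npz"); T=np.array([537.2,225.0]); yaw=2.075
ax=np.array([np.cos(yaw),np.sin(yaw)]); ay=np.array([np.sin(yaw),-np.cos(yaw)])
q=[]
for n in((232,163),(278,163),(232,239),(274,239)):
    c,k=bush(im,n); X=onplane(P,c,26)[0]; q.append(X); print(c.round(1),k,X.round(1))
q=np.array(q)[:,:2]; ctr=q.mean(0); print("ctr",ctr,"tool off",(ctr-T)@ax,(ctr-T)@ay)
print([(round(float((k-T)@ax),1),round(float((k-T)@ay),1)) for k in q])
for v in(q[0]-q[2],q[1]-q[3]): print("yaw",np.arctan2(-v[0],v[1]))
im,P=ld("w6.npz"); T6=np.array([536.9,224.9])
for n in((223,183),(285,183)):
    c,k=bush(im,n); X=onplane(P,c,381.5-205.4)[0]; print("inhand bush",c.round(1),k,((X[:2]-T6)@ax).round(1),((X[:2]-T6)@ay).round(1))
X=onplane(P,[[199,157],[310,156]],381.5-209.4); print("front edge",[((x[:2]-T6)@ax).round(1) for x in X],[((x[:2]-T6)@ay).round(1) for x in X])
im,P=ld("w3.npz"); p=blob(im,(12,60,90),(30,255,255),(253,187),8)
print("pin",[onplane(P,p[0],z)[0].round(1) for z in(64,68)],p[2])
for v in(np.s_[140:230],): 
    # bracket holes -> rail yaw and centre
    m=cv2.inRange(cv2.cvtColor(im,cv2.COLOR_RGB2GRAY),0,70); h=[]
    for n in((234,154),(272,154),(236,218),(271,218)):
        k=np.zeros_like(m);cv2.circle(k,n,8,255,-1);pt=np.argwhere((m&k)>0)[:,::-1].mean(0); h.append(onplane(P,pt,62)[0][:2])
    h=np.array(h); print("holes",h.round(1).tolist(),"ctr",h.mean(0)); print("yaw",[np.arctan2(-(h[i]-h[j])[0],(h[i]-h[j])[1]) for i,j in((0,2),(1,3))],np.arctan2((h[1]-h[0])[1],(h[1]-h[0])[0]),np.arctan2((h[3]-h[2])[1],(h[3]-h[2])[0]))
```

```text
[231.9 162.9] 168 [500.3 246.6  26. ]
[277.4 163.8] 170 [539.  266.9  26. ]
[232.7 237.5] 128 [537.3 176.9  26. ]
[270.5 238.8] 153 [572.8 194.8  26. ]
ctr [537.33130179 221.30823049] tool off -3.295796993765877 -1.6685695802901825
[(36.8, -21.9), (35.8, 21.9), (-42.2, -23.2), (-43.6, 16.6)]
yaw 0.4880992901997451
yaw 0.437628912613087
inhand bush [223.3 181.8] 312 37.0 -21.6
inhand bush [284.9 182.5] 310 36.5 21.9
front edge [np.float64(53.9), np.float64(54.6)] [np.float64(-38.5), np.float64(39.3)]
pin [array([528. , -20.1,  64. ]), array([527.9, -19. ,  68. ])] ((253.5, 187.0), (10.0, 9.0), 90.0)
holes [[502.1, 16.7], [545.5, 21.1], [509.8, -62.2], [553.1, -58.0]] ctr [527.6149156  -20.60762642]
yaw [np.float64(0.09653389715114934), np.float64(0.09586922938569638)] 0.10139492470436046 0.09523562441055362
```

Call:
{"op": "arm_command", "data": {
  "rows": [
    [[-0.06,-0.035,0,0,0,0,-1],[-0.2,-0.12,0,0,0,0,-1],[-0.35,-0.206,0,0,0,0,-1],[-0.5,-0.294,0,0,0,0,-1],[-0.64,-0.376,0,0,0,0,-1],[-0.72,-0.424,0,0,0,0,-1],[-0.76,-0.447,0,0,0,0,-1],[-0.76,-0.447,0,0,0,0,-1]]
  ]
}}

```text
t: 10.8
eef_pos: [533.7, 91.4, 380.6]
tcp_rot: [-3.14, -0.001, 2.073]
ft_force: [0.2, 0.9, -5.5]
opening: 0.167
grip_force: 30.0
```

Call:
{"op": "arm_command", "data": {
  "rows": [
    [[-0.06,-0.035,0,0,0,0.008,-1],[-0.2,-0.12,0,0,0,0.018,-1],[-0.35,-0.206,0,0,0,0.032,-1],[-0.5,-0.294,0,0,0,0.045,-1],[-0.64,-0.376,0,0,0,0.056,-1],[-0.72,-0.424,0,0,0,0.062,-1],[-0.76,-0.447,0,0,0,0.065,-1],[-0.76,-0.447,0,0,0,0.065,-1],[-0.76,-0.447,0,0,0,0.065,-1],[-0.76,-0.447,0,0,0,0.065,-1]]
  ]
}}

```text
t: 11.63
eef_pos: [530.1, -38.4, 381.3]
tcp_rot: [-3.141, -0.0, 1.669]
ft_force: [-0.1, 1.4, -5.3]
opening: 0.163
grip_force: 30.0
```

```bash
cat > go.py <<'E'
from h import *
import sys
def go(x,y,z,yaw):
    s=state(); p=s["eef_pos"]; Rt=rot(s["tcp_rot"])
    v=Rt.T@(np.array([x,y,z])-p)/150; w=(R.from_matrix(Rt).inv()*R.from_euler('xyz',[np.pi,0,yaw])).as_rotvec()/(2*np.pi)
    print("t",round(s["t"],2),p.round(1),s["tcp_rot"].round(4),"F",s["ft_force"].round(1),"M",s["moment"].round(2),"\nrow",v.round(4),w.round(4))
go(*map(float,sys.argv[1:]))
E
python3 go.py 529.5 -39.3 320 1.667
```

```text
t 11.63 [530.1 -38.4 381.3] [-3.1413e+00 -3.0000e-04  1.6687e+00] F [-0.1  1.4 -5.3] M [ 0.06 -0.09 -0.03] 
row [-0.006  -0.0045  0.4087] [-0.     -0.      0.0003]
```

Call:
{"op": "arm_command", "data": {
  "rows": [
    [[-0.006,-0.004,0.1,0,0,0,-1],[-0.006,-0.004,0.22,0,0,0,-1],[-0.006,-0.004,0.34,0,0,0,-1],[-0.006,-0.004,0.43,0,0,0,-1],[-0.006,-0.004,0.475,0,0,0,-1],[-0.006,-0.004,0.475,0,0,0,-1],[-0.006,-0.004,0.475,0,0,0,-1]]
  ]
}}

```text
t: 12.22
eef_pos: [529.8, -39.8, 310.5]
tcp_rot: [-3.142, 0.0, 1.668]
ft_force: [-0.2, -0.3, -5.2]
opening: 0.168
grip_force: 30.0
```

```bash
python3 go.py 529.5 -39.3 300 1.667
python3 - <<'E'
from h import *
b,db,P=snap("top"); a,_,_=snap("scene")
w=np.zeros((600,800,3),np.uint8); w[:280,:400]=cv2.resize(b[190:260,255:355],(400,280),interpolation=2); w[:,400:]=cv2.resize(a[130:250,150:230],(400,600),interpolation=2); save("pics/p7.png",w)
E
```

```text
t 12.22 [529.8 -39.8 310.5] [-3.1416  0.      1.6679] F [-0.2 -0.3 -5.2] M [-0.   -0.1   0.02] 
row [ 0.0036 -0.0014  0.0697] [-0.      0.      0.0001]
```

View pics/p7.png

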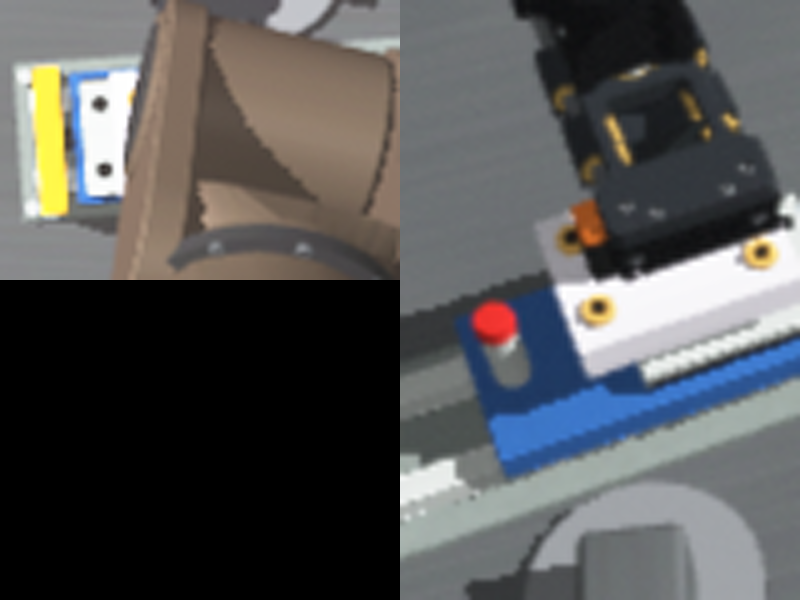

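The cover hovers square and level over the carriage, clear of the red post. Lower it to light contact on the pin tip.

Call:
{"op": "arm_command", "data": {
  "rows": [
    [[0,0,0.025,0,0,0,-1],[0,0,0.05,0,0,0,-1],[0,0,0.06,0,0,0,-1],[0,0,0.06,0,0,0,-1]]
  ]
}}

```text
t: 12.65
eef_pos: [529.5, -40.4, 300.9]
tcp_rot: [-3.141, -0.0, 1.667]
ft_force: [-0.7, 0.0, -5.3]
opening: 0.169
grip_force: 30.0
```

Call:
{"op": "arm_command", "data": {
  "rows": [
    [[0,0,0.004,0,0,0,-1],[0,0,0.007,0,0,0,-1],[0,0,0.007,0,0,0,-1]]
  ]
}}

```text
t: 12.9
eef_pos: [529.5, -40.4, 300.1]
tcp_rot: [-3.142, 0.0, 1.667]
ft_force: [-0.2, 0.7, -6.0]
opening: 0.164
grip_force: 30.0
```

Call:
{"op": "arm_command", "data": {
  "rows": [
    [[0,0,0.005,0,0,0,-1],[0,0,0.005,0,0,0,-1],[0,0,0.005,0,0,0,-1]]
  ]
}}

```text
t: 13.15
eef_pos: [529.5, -40.4, 299.4]
tcp_rot: [3.142, 0.0, 1.667]
ft_force: [0.7, -0.5, -5.9]
opening: 0.168
grip_force: 30.0
```

Call:
{"op": "arm_command", "data": {
  "rows": [
    [[0,0,0.005,0,0,0,-1],[0,0,0.005,0,0,0,-1],[0,0,0.005,0,0,0,-1]]
  ]
}}

```text
t: 13.4
eef_pos: [529.6, -40.4, 299.1]
tcp_rot: [3.141, 0.0, 1.667]
ft_force: [-2.0, -0.6, 3.4]
opening: 0.167
grip_force: 30.0
```

Call:
{"op": "arm_command", "data": {
  "rows": [
    [[0,0,0.004,0,0,0,-1],[0,0,0.004,0,0,0,-1],[0,0,0.004,0,0,0,-1]]
  ]
}}

```text
t: 13.65
eef_pos: [529.6, -40.5, 298.9]
tcp_rot: [3.14, 0.001, 1.667]
ft_force: [-2.4, -2.5, 8.9]
opening: 0.165
grip_force: 30.0
```

Contact at TCP z = 299.2, as predicted for a 68 mm tip. Ease off a little and slide towards the stop.

Call:
{"op": "arm_command", "data": {
  "rows": [
    [[0,0,-0.003,0,0,0,-1],[0.008,0,-0.003,0,0,0,-1],[0.016,0,-0.003,0,0,0,-1],[0.024,0,-0.003,0,0,0,-1],[0.032,0,-0.003,0,0,0,-1],[0.04,0,-0.003,0,0,0,-1],[0.048,0,-0.003,0,0,0,-1],[0.056,0,-0.003,0,0,0,-1]]
  ]
}}

```text
t: 14.32
eef_pos: [529.2, -32.3, 299.2]
tcp_rot: [3.139, 0.002, 1.667]
ft_force: [0.5, -4.8, 5.9]
opening: 0.166
grip_force: 30.0
```

Call:
{"op": "arm_command", "data": {
  "rows": [
    [[0.007,0,0,0,0,0,-1],[0.013,0,0,0,0,0,-1],[0.02,0,0,0,0,0,-1],[0.02,0,0,0,0,0,-1]]
  ]
}}

```text
t: 14.65
eef_pos: [528.9, -29.2, 299.2]
tcp_rot: [3.139, 0.001, 1.667]
ft_force: [0.8, -2.6, 4.6]
opening: 0.169
grip_force: 30.0
```

Call:
{"op": "arm_command", "data": {
  "rows": [
    [[0.007,0,0,0,0,0,-1],[0.013,0,0,0,0,0,-1],[0.02,0,0,0,0,0,-1],[0.02,0,0,0,0,0,-1]]
  ]
}}

```text
t: 14.98
eef_pos: [528.6, -26.2, 299.1]
tcp_rot: [3.139, 0.001, 1.667]
ft_force: [1.6, -3.0, 5.9]
opening: 0.167
grip_force: 30.0
```

Call:
{"op": "arm_command", "data": {
  "rows": [
    [[0.007,0,0,0,0,0,-1],[0.013,0,0,0,0,0,-1],[0.013,0,0,0,0,0,-1]]
  ]
}}

```text
t: 15.23
eef_pos: [528.4, -24.2, 299.0]
tcp_rot: [3.139, 0.001, 1.667]
ft_force: [2.3, -2.9, 5.0]
opening: 0.164
grip_force: 30.0
```

Call:
{"op": "arm_command", "data": {
  "rows": [
    [[0.007,0,0,0,0,0,-1],[0.013,0,0,0,0,0,-1],[0.013,0,0,0,0,0,-1]]
  ]
}}

```text
t: 15.48
eef_pos: [527.9, -22.1, 298.6]
tcp_rot: [3.141, 0.0, 1.667]
ft_force: [3.1, -2.1, 0.6]
opening: 0.17
grip_force: 30.0
```

Call:
{"op": "arm_command", "data": {
  "rows": [
    [[0.007,0.002,0,0,0,0,-1],[0.01,0.003,0,0,0,0,-1],[0.01,0.003,0,0,0,0,-1]]
  ]
}}

```text
t: 15.73
eef_pos: [527.7, -20.3, 297.8]
tcp_rot: [-3.139, -0.001, 1.667]
ft_force: [0.7, 0.0, -6.3]
opening: 0.168
grip_force: 30.0
```

Call:
{"op": "arm_command", "data": {
  "rows": [
    [[0.007,0.002,0.003,0,0,0,-1],[0.007,0.003,0.006,0,0,0,-1],[0.007,0.003,0.006,0,0,0,-1]]
  ]
}}

```text
t: 15.98
eef_pos: [528.3, -19.4, 297.3]
tcp_rot: [-3.141, -0.0, 1.667]
ft_force: [-0.0, 0.2, -6.0]
opening: 0.167
grip_force: 30.0
```

Force is back to weight only and z is dropping, so the tip is in the pocket's mouth. Lower gently while watching side forces.

Call:
{"op": "arm_command", "data": {
  "rows": [
    [[0,0,0.005,0,0,0,-1],[0,0,0.01,0,0,0,-1],[0,0,0.01,0,0,0,-1]]
  ]
}}

```text
t: 16.23
eef_pos: [528.3, -19.5, 295.9]
tcp_rot: [-3.141, -0.0, 1.667]
ft_force: [-1.1, 1.3, -6.0]
opening: 0.165
grip_force: 30.0
```

Call:
{"op": "arm_command", "data": {
  "rows": [
    [[0,0,0.005,0,0,0,-1],[0,0,0.01,0,0,0,-1],[0,0,0.01,0,0,0,-1]]
  ]
}}

```text
t: 16.48
eef_pos: [528.2, -19.4, 294.4]
tcp_rot: [-3.141, -0.0, 1.667]
ft_force: [-1.9, 2.1, -6.7]
opening: 0.167
grip_force: 30.0
```

Call:
{"op": "arm_command", "data": {
  "rows": [
    [[0,0,0.005,0,0,0,-1],[0,0,0.01,0,0,0,-1],[0,0,0.01,0,0,0,-1]]
  ]
}}

```text
t: 16.73
eef_pos: [528.3, -19.4, 292.9]
tcp_rot: [-3.141, -0.0, 1.667]
ft_force: [-2.5, 2.2, -4.7]
opening: 0.167
grip_force: 30.0
```

Call:
{"op": "arm_command", "data": {
  "rows": [
    [[0.003,-0.003,0.005,0,0,0,-1],[0.003,-0.003,0.01,0,0,0,-1],[0.003,-0.003,0.01,0,0,0,-1]]
  ]
}}

```text
t: 16.98
eef_pos: [528.0, -19.1, 291.7]
tcp_rot: [3.141, 0.0, 1.667]
ft_force: [-1.1, 2.7, -4.4]
opening: 0.165
grip_force: 30.0
```

Call:
{"op": "arm_command", "data": {
  "rows": [
    [[0,0,0.005,0,0,0,-1],[0,0,0.01,0,0,0,-1],[0,0,0.01,0,0,0,-1]]
  ]
}}

```text
t: 17.23
eef_pos: [528.0, -19.0, 290.7]
tcp_rot: [3.141, 0.0, 1.667]
ft_force: [-3.1, 4.2, 5.0]
opening: 0.169
grip_force: 30.0
```

Call:
{"op": "arm_command", "data": {
  "rows": [
    [[0,0,0.005,0,0,0,-1],[0,0,0.01,0,0,0,-1],[0,0,0.01,0,0,0,-1]]
  ]
}}

```text
t: 17.48
eef_pos: [527.9, -19.0, 289.4]
tcp_rot: [3.141, 0.0, 1.667]
ft_force: [-3.7, 5.1, 6.5]
opening: 0.164
grip_force: 30.0
```

The bed is taking load and moving (contact at about 291.2). Keep pressing towards about 284.

Call:
{"op": "arm_command", "data": {
  "rows": [
    [[0.003,-0.002,0.005,0,0,0,-1],[0.003,-0.002,0.01,0,0,0,-1],[0.003,-0.002,0.01,0,0,0,-1]]
  ]
}}

```text
t: 17.73
eef_pos: [527.8, -18.8, 288.1]
tcp_rot: [3.14, 0.001, 1.667]
ft_force: [-3.2, 1.4, 8.0]
opening: 0.168
grip_force: 30.0
```

Call:
{"op": "arm_command", "data": {
  "rows": [
    [[0,0,0.005,0,0,0,-1],[0,0,0.01,0,0,0,-1],[0,0,0.01,0,0,0,-1]]
  ]
}}

```text
t: 17.98
eef_pos: [527.8, -18.8, 286.7]
tcp_rot: [3.14, 0.001, 1.667]
ft_force: [-3.4, 1.8, 9.1]
opening: 0.164
grip_force: 30.0
```

Call:
{"op": "arm_command", "data": {
  "rows": [
    [[0,0,0.005,0,0,0,-1],[0,0,0.01,0,0,0,-1],[0,0,0.01,0,0,0,-1]]
  ]
}}

```text
t: 18.23
eef_pos: [527.8, -18.8, 285.3]
tcp_rot: [3.14, 0.001, 1.667]
ft_force: [-3.4, 1.6, 10.3]
opening: 0.164
grip_force: 30.0
```

Call:
{"op": "arm_command", "data": {
  "rows": [
    [[0,-0.002,0.005,0,0,0,-1],[0,-0.002,0.008,0,0,0,-1],[0,-0.002,0.008,0,0,0,-1]]
  ]
}}

```text
t: 18.48
eef_pos: [527.6, -18.8, 284.3]
tcp_rot: [3.139, 0.001, 1.667]
ft_force: [-4.1, 2.0, 13.4]
opening: 0.168
grip_force: 30.0
```

Call:
{"op": "arm_command", "data": {
  "rows": [
    [[0,0,0.003,0,0,0,-1],[0,0,0.005,0,0,0,-1],[0,0,0.005,0,0,0,-1]]
  ]
}}

```text
t: 18.73
eef_pos: [527.6, -18.8, 284.3]
tcp_rot: [3.138, 0.001, 1.667]
ft_force: [-6.2, 1.6, 21.8]
opening: 0.165
grip_force: 30.0
```

Hard stop at z = 284.3: force rises with no further travel, about 7 mm below bed contact. Final check of the carriage gap and the bystanders.

```bash
python3 go.py 527.6 -18.8 284.3 1.667
python3 - <<'E'
from h import *
b,db,P=snap("top"); a,_,_=snap("scene"); im,_,_=snap("wrist")
w=np.zeros((600,800,3),np.uint8); w[:300,:400]=cv2.resize(im,(400,300)); w[300:,:400]=cv2.resize(b[185:260,250:350],(400,300),interpolation=2); w[:300,400:]=cv2.resize(a,(400,300));w[300:,400:]=cv2.resize(a[145:235,140:260],(400,300),interpolation=2); save("pics/fin.png",w)
E
```

```text
t 18.73 [527.6 -18.8 284.3] [3.1384e+00 1.2000e-03 1.6671e+00] F [-6.2  1.6 21.8] M [0.25 1.16 0.01] 
row [-0.0001  0.0002 -0.0002] [0.0005 0.0002 0.    ]
```

View pics/fin.png

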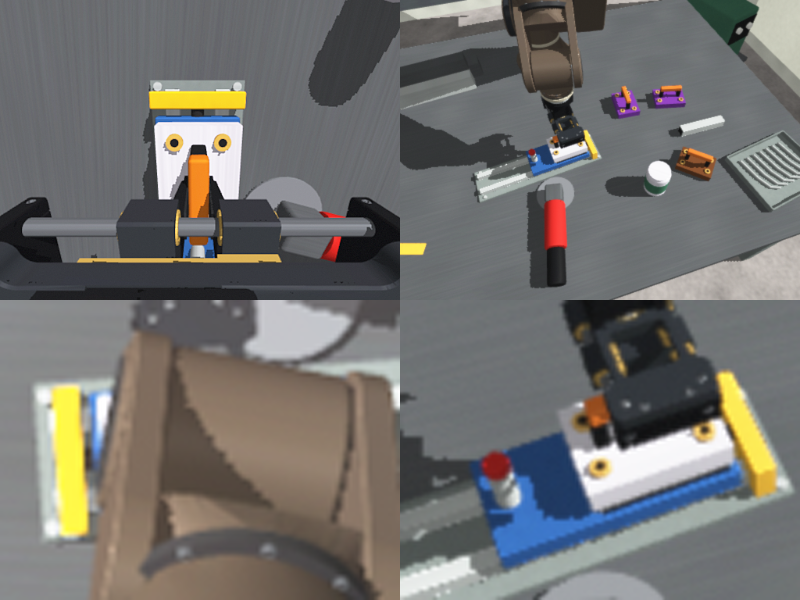

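The final view shows the cover seated square on the carriage. The slab front is at about the same top-view column (273) as after the push, so the carriage is still home. The grip holds, and the grinder, tin and tube are where they were.

```bash
python3 -c "from cell import *; print(job_done())"
```

```text
the job is handed in; nothing more can be done
None
```

Handed in at about 19 s: the carriage is home against the stop's buffer, the cover's pocket is over the pin, the bed is fully down and still gripped and held at about 22 N, and the grinder, tin and tube were not touched.

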